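# Seat and clamp a cutting pattern

### The arm

A 6-joint arm with a two-finger parallel gripper is mounted at the origin on the work surface. World frame = base frame: x ahead of the robot, y to its left, z up, the work surface at z = 0. Lengths are in mm, angles in degrees, forces in N, time in s.
With the tool pointing down it reaches from about 350 to 850 mm from the base axis. Payload 8.1 kg.
Tool frame: the origin (TCP) lies between the finger pads; the fingertips stand 11 mm ahead of it and the grasp point (between the pads) lies 8 mm behind it; z points along the fingers, y is the line along which they close (so a half turn about z gives the same grasp; the last joint's range is limited). The gripper opens to 85 mm and grips with 20 to 120 N. Pads are 22 mm wide; open, the fingers measure 114 mm over their backs; the gripper's body (76 mm by 85 mm) begins 54 mm behind the grasp point. The pads swing forward as they close: fully open they stand 13 mm farther back than shut.
Start: joints at [-4.893, 7.471, 85.268, -0, 87.261, -4.893], TCP at [600.004, 0.022, 242.292] pointing down, gripper open.
Joint ranges: [-169.43, 169.43], [-51.17, 129.36], [1.28, 143.12], [-76.62, 256.62], [0, 156.53], [-152.29, 152.29]. Speed limits (degrees/s): [136.94, 136.94, 159.86, 180, 180, 180].

### API

Orientations are given as [roll, pitch, yaw] about the fixed x, y, z axes, in that order (R = Rz(yaw) Ry(pitch) Rx(roll)).
In Python, from bench import r, snapshot, get_calibration gives the robot as it stands.
- The arm moves only by the tool step_arm, never from a script. Its argument "rows" is a list of rows, each a list of 2 entries, a list of its own where there are three numbers: the shift along the tool's x, y, z in mm, then the turn about the tool's z in degrees. In form: [[[tx, ty, tz], yaw], ...]. A call has 1 to 12 rows; each row is the pose to reach, as a shift and turn from the pose commanded when the call began, along the tool's axes at that moment; what a row does not reach only later rows make up. A row lasts 1/10 s, in which the tool goes at most 50 mm and 8.59 degrees, less where a joint would pass 70% of its speed; a pose out of reach is approached as far as the arm can. A call with a gripper value outside its range is refused whole. "fingers" is the opening, from 0 (shut) to 1 (fully open), set as the call begins (left out, the last holds). The fingers move at their own pace and stop on an object; "squeeze" is the grip in N (left out, the last holds). Time passes only in rows, so rows that repeat a pose let the fingers close. It gives the time, the measured TCP pose, the force, the opening and the grip force at its end, in the units of the state.
- r.sense(): the state, without advancing time (a new reading comes with each control period).
- snapshot(name): name is "scene" or "side" or "wrist"; returns the picture (480x640x3 uint8, blue, green, red); there is no depth.
- get_calibration(name): a dict with "fovy" (degrees; the focal length in pixels is half the picture's height over the tangent of half this angle, whatever the lens; pixels are square), "cx", "cy" (the principal point, pixels), "dist" ([k1, k2, p1, p2, k3] as OpenCV has them; the pictures are not rectified), "eye" and "orientation" of the camera in the world. Camera axes: x right, y up, looking along -z (the intrinsics and any distortion apply to the point x, -y, -z); pixel columns grow to the right and rows downward; lengths in mm; the calibration is good to about 2 mm. A picture is of the moment at which its call begins: read the wrist's pose just before it. get_calibration takes no time and is no camera call; for the wrist camera it gives the pose at the moment of the call.
- r.hand_in(): hands the job in; it is judged then, once.
The state is a dict: "time": time; "joint_pos": joint angles; "qd": joint speeds; "joint_efforts": joint torques, N m; "tool_pos": TCP position; "tcp_rot": TCP orientation; "ft_force": force on the tool from outside, world axes, zero at the start; "wrist_torque": the same for the moment, N m; "finger_gap": finger opening in mm; "grip_force": force on a finger pad.
Only numpy, scipy, OpenCV 4.12 (cv2) and the standard library are available. Lean on these libraries where they do the work, as an engineer would, in place of code of your own. Each camera call takes 0.05 s, during which the arm holds its last target. There are 200 camera calls.

### The job

Slide the plywood pattern by its handle into the corner of the aluminium square, flush against both stops but without ramming it. Then clamp it there: turn the red knob clockwise until you feel it bite, give it one quarter turn more and no further, and let go. Leave the other things on the bench as they are.

Things in the scene. Friction and masses are not known exactly. Their poses are not given: they have to be found in the camera images.
- pattern: loose rectangular cutting pattern of pale plywood, 220 (its x) x 140 (its y) x 12 mm thick, about 300 g, flat on the green board, with a turned dark-wood handle standing on it. Origin: centre of its underside; x points to the edge that goes against the long stop, y to the edge that goes against the short stop, z up.
- pattern_handle (a point): point on the axis of the pattern's upright round handle (28 mm diameter, 44 mm tall, 60 mm from the pattern's centre on its -x side), 28 mm above the pattern's top face and 16 mm below the handle's top: a good height to grip. Pushed with the fingers loose around the handle, or in a light grip, the pattern squares itself against a stop. Sliding takes 2 N.
- square: fixed L-shaped aluminium square on the board, bars 22 mm wide, 20 mm high. Origin: inner corner at board level. The pattern goes on the side x < 0, y < 0 of this frame; seated, its centre is at x = -110, y = -70 mm and its axes are parallel to these. It may be pressed against the stops with at most 25 N; 5 to 8 N is plenty.
- long_stop (a point): middle of the square's long stop: the face x = 0 of the square's frame, from y = +30 to -180 mm; this point is at y = -75 mm, 10 mm above the board. It meets the pattern's +x edge.
- short_stop (a point): middle of the square's shorter stop: the face y = 0 of the square's frame, from x = -20 to -200 mm; this point is at x = -110 mm, 10 mm above the board. It meets the pattern's +y edge.
- board: fixed green cutting mat on a steel base, 420 (x) x 360 (y) x 8 mm thick; origin at the centre of its underside, on the bench top. The square and the clamp are fixed to it, with the same yaw.
- clamp: fixed blue screw clamp on the board behind the long stop: a 32 mm steel column, 100 mm tall, with an arm reaching 95 mm towards its own -x, over the pattern. Origin: foot of the column at board level. The arm's top is 86 mm above the board and ends in a 44 mm round boss that carries the red knob.
- foot_spot (a point): fixed point at board level on the axis of knob and spindle, where the clamp's 32 mm rubber foot comes down. Turning the knob brings the foot straight down, 12 mm per turn until it bites; the foot swivels and does not drag the pattern round. At the start it hangs 1 to 6 mm above the pattern's top, how high is not measured; the pattern slides in under it if kept flat on the board.
- knob_grip (a point): middle of the red hand knob, on its vertical axis: a ribbed cylinder 42 mm in diameter and 28 mm high (z up), 14 mm of it above and below this point; under it 20 mm of hub and shaft (10 to 16 mm radius), then the arm's boss. A white mark on top points along this point's x. It can be gripped across at any yaw. It tightens clockwise seen from above and turns in place, sinking less than 2 mm.
- knob_collar (a point): fixed point on the knob's axis on top of the arm's boss. Feel of the knob: it first turns freely, under 0.1 N m, for 0.7 to 3.2 rad (not to be read from its looks); then the foot bites with 5 N, the torque jumps by about 0.3 N m within 0.15 rad and then climbs 0.15 N m per rad. Each 45 degrees from the bite adds 7 N to the foot's press. It stays as left; once it has bitten turn it only onwards.
- weight_a: bystander: steel pattern weight, 54 mm diameter, 36 mm tall, on the board; origin at its underside
- weight_b: bystander: brass pattern weight, 54 mm diameter, 36 mm tall, on the board; origin at its underside
- bottle: bystander: blue drinking bottle, 70 mm diameter, 190 mm tall; origin at its underside
- chalk_tin: bystander: yellow tin, 64 mm diameter, 45 mm tall; origin at its underside
- thread_cone: bystander: orange cone of thread, 66 mm diameter, 112 mm tall; origin at its underside
- shears: bystander: black-handled shears lying flat, 225 mm long; origin at the pivot
- awl: bystander: awl with a wooden handle lying flat, 160 mm long

How it is judged:
By the outcome, as a careful person would: the job done as asked, in the order asked, and still so for the second after the job is handed in, with the robot touching nothing.
It also fails if it takes over 72 s, if anything falls off the work surface, if the arm or the gripper's body presses on something with over 40 N, if the wrist force passes 120 N, or if a joint passes its speed limit or range.

## Working session

There is one attempt and no reset: what is moved stays moved. The work goes in short steps, Python scripts to look and compute and a tool call to move; the robot and the scene stay as the last step left them, time stands still between calls to the robot, and variables do not carry over. Pictures are saved under pics/ and viewed, at most 10 in all, crops included, and the job is handed in when it is done.

Besides the shell and the picture viewer there is one more tool, called after "Emit:" as a command line: name --argument value ..., lists and objects as JSON in quotes. step_arm: Moves the arm, as the interface text tells. Its arguments: {"type":"object","properties":{"rows":{"type":"array"},"fingers":{"type":"number"},"squeeze":{"type":"number"}},"required":["rows"]}

```bash
mkdir -p pics; ls
cat > h.py <<'E'
import numpy as np, cv2
from scipy.spatial.transform import Rotation as R
from bench import r, snapshot, get_calibration
def rot(c):
    o=np.array(c["orientation"],float)
    if o.shape==(3,3): return o
    return R.from_euler('xyz',o,degrees=True).as_matrix()
def K(c):
    f=240/np.tan(np.radians(c["fovy"]/2)); return np.array([[f,0,c["cx"]],[0,f,c["cy"]],[0,0,1]])
def rays(c,px):
    p=cv2.undistortPoints(np.array(px,float).reshape(-1,1,2),K(c),np.array(c["dist"],float)).reshape(-1,2)
    d=np.c_[p[:,0],-p[:,1],-np.ones(len(p))]
    return d@rot(c).T
def onz(c,px,z):
    d=rays(c,px); e=np.array(c["eye"],float); return e+d*((z-e[2])/d[:,2])[:,None]
def proj(c,P):
    q=(np.array(P,float).reshape(-1,3)-np.array(c["eye"]))@rot(c); q=q*[1,-1,-1]
    return cv2.projectPoints(q,np.zeros(3),np.zeros(3),K(c),np.array(c["dist"],float))[0].reshape(-1,2)
E
python3 - <<'E'
from h import *
for n in("scene","side","wrist"):
    c=get_calibration(n); print(n,c)
    cv2.imwrite(f"pics/{n}0.png",snapshot(n))
print(r.sense())
E
```

```text
pics
scene {'fovy': 50.138591781217116, 'cx': 322.24649410983704, 'cy': 243.94263603416266, 'dist': array([-0.10244684,  0.        ,  0.        ,  0.        ,  0.        ]), 'eye': array([1114.17483378, -362.98785102,  772.15791104]), 'orientation': array([43.26156459, -0.29618626, 56.4850857 ])}
side {'fovy': 56.969969754914445, 'cx': 317.1475295511393, 'cy': 236.3416125197409, 'dist': array([0.01498312, 0.        , 0.        , 0.        , 0.        ]), 'eye': array([382.4626193 , 487.63638612, 746.57997771]), 'orientation': array([  37.17963334,   -0.54829017, -159.69830728])}
wrist {'fovy': 68.22341045933528, 'cx': 321.7134370644645, 'cy': 242.31680427994493, 'dist': array([-0.05137611,  0.        ,  0.        ,  0.        ,  0.        ]), 'eye': array([599.88672692,  84.98239495, 371.51003317]), 'orientation': array([-19.24917773,   0.1080954 ,   0.02188747])}
{'time': 0.15, 'joint_pos': array([-4.89256510e+00,  7.50762617e+00,  8.53156818e+01,  7.87555969e-04,
        8.72607886e+01, -4.89433332e+00]), 'qd': array([ 0.01809144,  0.02294032, -0.19138193, -0.02572288, -0.0339087 ,
       -0.03048237]), 'joint_efforts': array([ 1.01583330e-03, -5.70061326e+01, -5.01160097e+01, -1.39109225e-04,
        9.69119486e-03, -7.10949371e-05]), 'tool_pos': array([5.99591164e+02, 6.73918592e-02, 2.41452720e+02]), 'tcp_rot': array([-1.79916277e+02, -7.95871538e-03,  9.00017242e+01]), 'ft_force': array([0.48628427, 0.11835019, 0.31696471]), 'wrist_torque': array([-0.0147136 ,  0.04409323, -0.00116981]), 'grip_force': 0.0, 'finger_gap': 85.20700107217988}
```

View pics/scene0.png

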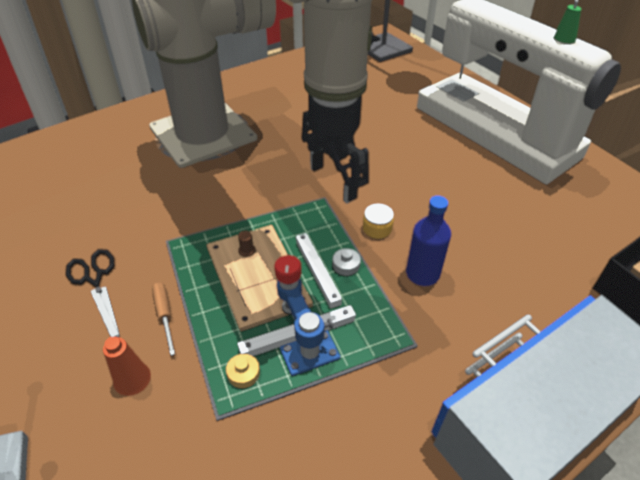

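View pics/side0.png

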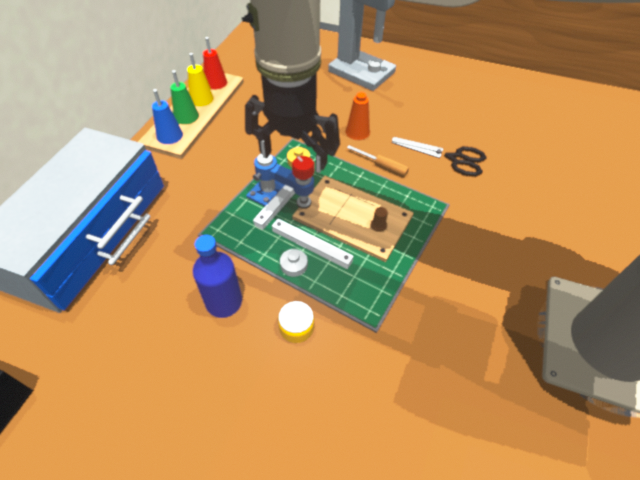

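View pics/wrist0.png

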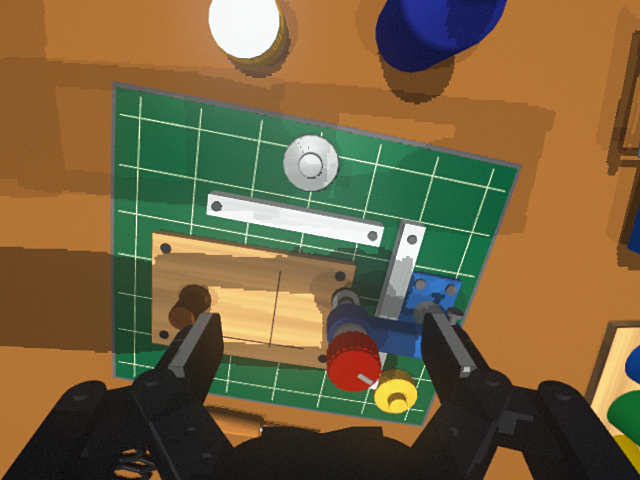

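The wrist view shows the board with the short stop bar at about (207–383, 192–245), the long stop at about (380–425, 222–320), the pattern at about (152–355, 232–365) with its handle near (190,305), and the knob near (353,362). The scene and side views show the knob at (287,268) and (303,166).

```bash
cat > m.py <<'E'
from h import *
im=cv2.imread("pics/wrist0.png"); hsv=cv2.cvtColor(im,cv2.COLOR_BGR2HSV)
c=get_calibration("wrist")
def big(m,n=1,amin=150):
    cs=sorted(cv2.findContours(m.astype(np.uint8),cv2.RETR_EXTERNAL,cv2.CHAIN_APPROX_NONE)[0],key=cv2.contourArea,reverse=True)
    return [k for k in cs if cv2.contourArea(k)>amin][:n]
H,S,V=[hsv[...,i].astype(int) for i in range(3)]
w=(S<45)&(V>110); w[:180]=0;w[330:]=0; w[:,:195]=0; w[:,440:]=0
for k in big(w,4):
    P=onz(c,k.reshape(-1,2),28)[:,:2]; b=cv2.minAreaRect(P.astype(np.float32))
    print("white",cv2.boundingRect(k),b, cv2.boxPoints(b).round(1).tolist())
p=(H<25)&(S>50)&(V>50); p[:228]=0;p[375:]=0;p[:,:135]=0;p[:,365:]=0
p=cv2.morphologyEx(p.astype(np.uint8),cv2.MORPH_OPEN,np.ones((3,3)))
k=big(p,1)[0].reshape(-1,2); P=onz(c,k,20)[:,:2]
cv2.imwrite("pics/pm.png",p*255)
def line(sel,name):
    Q=P[sel].astype(np.float32); vx,vy,x,y=cv2.fitLine(Q,cv2.DIST_HUBER,0,.01,.01).ravel()
    res=np.abs((Q-[x,y])@[-vy,vx]); print(name,len(Q),"ang",np.degrees(np.arctan2(vy,vx)).round(2),"pt",x.round(1),y.round(1),"res",np.median(res).round(2))
    return np.array([x,y]),np.array([vx,vy])
kx,ky=k.T
line((kx>170)&(kx<330)&(ky<275),"top")
line((kx<165)&(ky>245)&(ky<335),"left")
line((kx>200)&(kx<310)&(ky>335),"bottom")
for n in("scene","side","wrist"):
    a=cv2.imread(f"pics/{n}0.png"); h=cv2.cvtColor(a,cv2.COLOR_BGR2HSV).astype(int)
    box={"scene":(270,250,310,300),"side":(285,150,325,190),"wrist":(310,315,390,400)}[n]
    m=((h[...,0]<6)|(h[...,0]>174))&(h[...,1]>150)&(h[...,2]>70); z=np.zeros_like(m); x0,y0,x1,y1=box; z[y0:y1,x0:x1]=m[y0:y1,x0:x1]
    k=big(z)[0]; (x,y),_=cv2.minEnclosingCircle(k); bb=cv2.boundingRect(k); print(n,"red",bb,(round(x),round(y)))
    ctr=(bb[0]+bb[2]/2,bb[1]+bb[3]/2); print(onz(get_calibration(n),[ctr],128).round(1))
    if n!="wrist":
        b={"scene":(232,225,262,258),"side":(366,200,392,236)}[n]
        m=(h[...,2]<75)&(h[...,0]<25); z=np.zeros_like(m); x0,y0,x1,y1=b; z[y0:y1,x0:x1]=m[y0:y1,x0:x1]
        k=big(z,1,20)[0]; bb=cv2.boundingRect(k); ctr=(bb[0]+bb[2]/2,bb[1]+bb[3]/2); print("handle",bb,onz(get_calibration(n),[ctr],42).round(1))
E
python3 m.py
```

```text
white (206, 190, 178, 57) ((572.5973510742188, -12.013221740722656), (31.723217010498047, 179.65000915527344), 78.99260711669922) [[481.3999938964844, -10.399999618530273], [657.7000122070312, -44.70000076293945], [663.7999877929688, -13.600000381469727], [487.5, 20.700000762939453]]
white (386, 219, 40, 82) ((684.024658203125, -55.57579040527344), (89.35302734375, 27.048728942871094), 78.79741668701172) [[662.0999755859375, -96.80000305175781], [688.5999755859375, -102.0], [706.0, -14.399999618530273], [679.4000244140625, -9.100000381469727]]
white (289, 180, 44, 11) ((588.5020141601562, 24.06036949157715), (41.69818115234375, 9.799995422363281), 0.004355786833912134) [[567.7000122070312, 29.0], [567.7000122070312, 19.200000762939453], [609.4000244140625, 19.200000762939453], [609.4000244140625, 29.0]]
top 159 ang -9.7 pt 523.7 -41.4 res 0.28
left 89 ang 80.57 pt 407.4 -106.3 res 0.03
bottom 127 ang -10.25 pt 526.0 -185.4 res 0.63
scene red (275, 256, 26, 27) (288, 269)
[[ 627.9 -104.6  128. ]]
handle (239, 238, 16, 18) [[ 469.9 -107.4   42. ]]
side red (293, 157, 21, 23) (303, 168)
[[ 623.7 -103.4  128. ]]Traceback (most recent call last):
  File "m.py", line 33, in <module>
    k=big(z,1,20)[0]; bb=cv2.boundingRect(k); ctr=(bb[0]+bb[2]/2,bb[1]+bb[3]/2); print("handle",bb,onz(get_calibration(n),[ctr],42).round(1))
      ~~~~~~~~~~~^^^
IndexError: list index out of range
```

Run:
```python
import cv2,numpy as np
a=cv2.imread("pics/wrist0.png")[180:400,130:470]
cv2.imwrite("pics/crop1.png",cv2.resize(a,None,fx=2.3,fy=2.3,interpolation=cv2.INTER_CUBIC))
```

```text
(no output)
```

View pics/crop1.png

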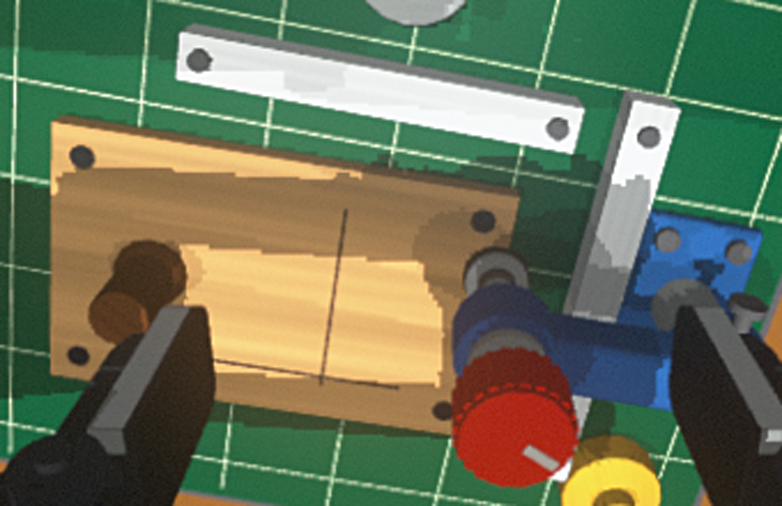

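Crop: the pattern's left and lower top-edges are clear. The handle's top is at about (181,316) and its base at about (193,300). The knob's top disc is at about (355,370), and the short stop's inner edge is cleanly visible.

Run:
```python
from h import *
c=get_calibration("wrist")
print("handle",onz(c,[(181,317)],64).round(1),onz(c,[(193,300)],22).round(1))
print("knob",onz(c,[(354.8,370)],142).round(1))
print("wa",onz(c,[(310,163)],40).round(1),"wb",onz(c,[(397,400)],40).round(1),"bottle",onz(c,[(415,50)],5).round(1))
print("mark",onz(c,[(130+523/2.3,180+450/2.3),(130+560/2.3,180+470/2.3)],142).round(1))
```

```text
handle [[ 458.1 -102.1   64. ]] [[ 455.4 -105.6   22. ]]
knob [[ 625.8 -102.3  142. ]]
wa [[588.6  46.6  40. ]] wb [[ 689.2 -229.7   40. ]] bottle [[686.6 147.8   5. ]]
mark [[ 628.1 -107.8  142. ]
 [ 641.4 -116.6  142. ]]
```

Emit:
step_arm --rows '[[[-25, -35, 20], 3], [[-50, -70, 40], 6], [[-75, -105, 60], 9], [[-102, -138, 80], 11], [[-102, -138, 80], 11], [[-102, -138, 80], 11]]' --fingers 1

```text
time: 0.75
tool_pos: [461.0, -102.3, 161.6]
tcp_rot: [-179.9, -0.0, 78.9]
ft_force: [0.1, 0.9, 1.1]
finger_gap: 85.3
grip_force: 0.0
```

Emit:
step_arm --rows '[[[0, -2, 25], 0], [[0, -2, 50], 0], [[0, -2, 75], 0], [[0, -2, 95], 0], [[0, -2, 110], 0], [[0, -2, 119], 0], [[0, -2, 121], 0], [[0, -2, 121], 0], [[0, -2, 121], 0]]'

```text
time: 1.65
tool_pos: [461.1, -101.8, 42.4]
tcp_rot: [179.9, 0.0, 79.0]
ft_force: [0.3, -0.3, -0.3]
finger_gap: 85.3
grip_force: 0.0
```

Emit:
step_arm --rows '[[[0, 0, 0], 0], [[0, 0, 0], 0], [[0, 0, 0], 0], [[0, 0, 0], 0], [[0, 0, 0], 0], [[0, 0, 0], 0], [[0, 0, 0], 0], [[0, 0, 0], 0]]' --fingers 0 --squeeze 20

```text
time: 2.45
tool_pos: [459.9, -101.6, 41.5]
tcp_rot: [-180.0, 0.0, 79.0]
ft_force: [-4.1, 0.6, 5.5]
finger_gap: 27.4
grip_force: 20.3
```

Run:
```python
from h import *
s=r.sense(); print(s["ft_force"],s["wrist_torque"],s["finger_gap"],s["tool_pos"])
cv2.imwrite("pics/w1.png",snapshot("wrist"))
```

```text
[-4.12261248  0.59339047  5.53955119] [0.07391566 0.56108715 0.00736487] 27.367569949664933 [ 459.93460053 -101.62580732   41.48919966]
```

View pics/w1.png

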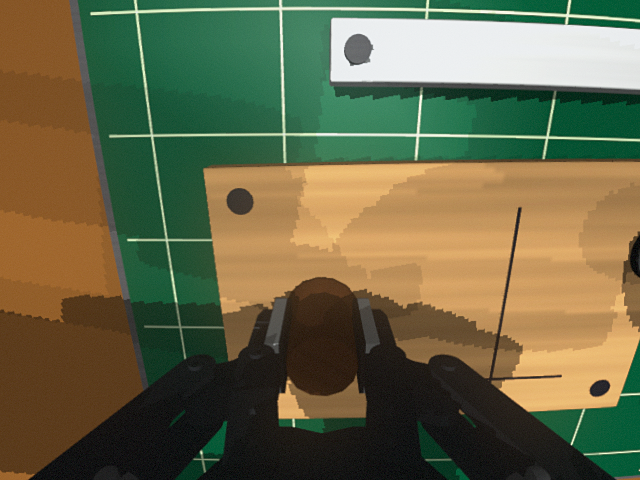

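The handle is held between the pads, with the top of the pattern clear of the short stop (stop edge y≈82, pattern edge y≈163). I'll slide it part-way.

Emit:
step_arm --rows '[[[1, 2, 0], 0], [[3, 4, 0], 0], [[4, 6, 0], 0], [[6, 9, 0], 0], [[7, 11, 0], 0], [[9, 14, 0], 0], [[10, 16, 0], 0], [[12, 19, 0], 0], [[13, 21, 0], 0], [[15, 23, 0], 0], [[16, 25, 0], 0], [[16, 25, 0], 0]]'

```text
time: 3.7
tool_pos: [487.8, -90.9, 41.5]
tcp_rot: [180.0, 0.0, 79.0]
ft_force: [-2.6, -0.2, 4.8]
finger_gap: 27.9
grip_force: 20.2
```

Run:
```python
from h import *
s=r.sense(); print(s["ft_force"],s["wrist_torque"],s["tool_pos"])
im=snapshot("wrist"); cv2.imwrite("pics/w2.png",im); c=get_calibration("wrist")
sc=snapshot("scene"); 
a=cv2.resize(im[0:300,150:640],(490,300)); cv2.imwrite("pics/w2c.png",np.vstack([a,cv2.resize(sc[220:360,200:360],(490,300))[:, :490]]))
```

```text
[-2.60138229 -0.2406491   4.75962083] [-0.17709336  0.45102773 -0.15291752] [487.8232848  -90.88283228  41.49710253]
```

View pics/w2c.png

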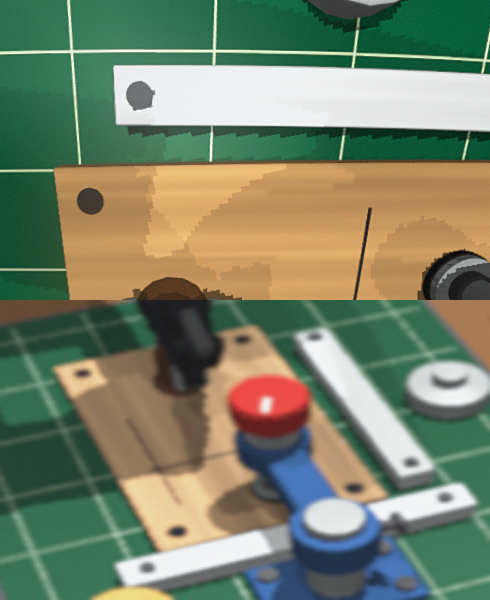

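The pattern is now a few mm from both stops and still flat, with the foot clear above it. I'll approach the long stop slowly.

Emit:
step_arm --rows '[[[0, 0.6, 0], 0], [[0, 1.2, 0], 0], [[0, 1.8, 0], 0], [[0, 2.4, 0], 0], [[0, 3, 0], 0], [[0, 3.5, 0], 0], [[0, 4, 0], 0], [[0, 4.5, 0], 0], [[0, 5, 0], 0], [[0, 5, 0], 0]]'

```text
time: 4.8
tool_pos: [492.0, -91.4, 41.5]
tcp_rot: [-179.9, -0.0, 79.0]
ft_force: [-6.8, 0.9, 10.3]
finger_gap: 27.1
grip_force: 20.7
```

Emit:
step_arm --rows '[[[0, 0.4, 0], 0], [[0, 0.8, 0], 0], [[0, 1.2, 0], 0], [[0, 1.6, 0], 0], [[0, 2, 0], 0], [[0, 2, 0], 0]]'

```text
time: 5.4
tool_pos: [493.8, -91.7, 41.5]
tcp_rot: [-179.9, -0.0, 79.0]
ft_force: [-8.4, 1.3, 10.7]
finger_gap: 27.5
grip_force: 20.9
```

Emit:
step_arm --rows '[[[0, 0.3, 0], 0], [[0, 0.6, 0], 0], [[0, 1, 0], 0], [[0, 1, 0], 0]]'

```text
time: 5.8
tool_pos: [493.9, -91.7, 41.4]
tcp_rot: [-179.8, -0.0, 79.0]
ft_force: [-14.2, 1.9, 16.2]
finger_gap: 27.4
grip_force: 21.7
```

Run:
```python
from h import *
s=r.sense(); print(s["ft_force"],s["wrist_torque"],s["tool_pos"])
im=snapshot("wrist"); cv2.imwrite("pics/w3.png",im); c=get_calibration("wrist")
g=cv2.cvtColor(im,cv2.COLOR_BGR2HSV)
# left edge (top face) of pattern and lower edge of short bar, pattern top edge
H,S,V=[g[...,i].astype(int) for i in range(3)]
u=np.array([.981,-.193]);v=np.array([.193,.981])
p=((H<25)&(S>50)&(V>60))
L=[];
for y in range(180,260,5):
    x=np.where(p[y,180:330])[0]
    if len(x): L.append((180+x[0],y))
W=(S<45)&(V>110)
B=[];T=[]
for x in range(300,520,10):
    b=np.where(W[:,x])[0]; b=b[b>60]
    if len(b): B.append((x,b[-1]+.5))
    t=np.where(p[90:,x])[0]
    if len(t): T.append((x,90+t[0]-.5))
for n,q,z in(("left",L,20),("bar",B,28),("top",T,20)):
    P=onz(c,q,z)[:,:2]; vx,vy,x,y=cv2.fitLine(P.astype(np.float32),cv2.DIST_HUBER,0,.01,.01).ravel()
    print(n,"ang",np.degrees(np.arctan(vy/vx)).round(2),"u",np.median(P@u).round(1),"v",np.median(P@v).round(1))
```

```text
[-14.16774115   1.93644527  16.22971429] [ 0.23828167  1.94965544 -0.06778953] [493.87727915 -91.74272131  41.43691153]
left ang 79.85 u 452.3 v 48.8
bar ang -10.86 u 534.4 v 87.8
top ang -9.8 u 537.2 v 74.0
```

Emit:
step_arm --rows '[[[0, -0.3, 0], 0], [[0, -0.6, 0], 0], [[0.6, -0.6, 0], 0], [[1.2, -0.6, 0], 0], [[1.8, -0.6, 0], 0], [[2.4, -0.6, 0], 0], [[3, -0.6, 0], 0], [[3.5, -0.6, 0], 0], [[4, -0.6, 0], 0], [[4.5, -0.6, 0], 0], [[5, -0.6, 0], 0], [[5, -0.6, 0], 0]]'

```text
time: 7.05
tool_pos: [495.8, -87.9, 41.5]
tcp_rot: [180.0, 0.1, 79.0]
ft_force: [-2.5, -4.0, 5.1]
finger_gap: 27.5
grip_force: 20.2
```

Emit:
step_arm --rows '[[[0.4, 0, 0], 0], [[0.8, 0, 0], 0], [[1.2, 0, 0], 0], [[1.6, 0, 0], 0], [[2, 0, 0], 0], [[2, 0, 0], 0]]'

```text
time: 7.65
tool_pos: [496.5, -85.2, 41.5]
tcp_rot: [180.0, 0.0, 79.0]
ft_force: [-0.7, -4.1, 4.6]
finger_gap: 27.6
grip_force: 20.2
```

Emit:
step_arm --rows '[[[0.4, 0, 0], 0], [[0.8, 0, 0], 0], [[1.2, 0, 0], 0], [[1.6, 0, 0], 0], [[1.6, 0, 0], 0]]'

```text
time: 8.15
tool_pos: [496.8, -83.6, 41.5]
tcp_rot: [180.0, 0.0, 79.0]
ft_force: [-1.7, -4.3, 4.8]
finger_gap: 27.5
grip_force: 20.2
```

Emit:
step_arm --rows '[[[0.4, 0, 0], 0], [[0.8, 0, 0], 0], [[1.2, 0, 0], 0], [[1.2, 0, 0], 0]]'

```text
time: 8.55
tool_pos: [497.1, -82.5, 41.5]
tcp_rot: [180.0, 0.0, 79.0]
ft_force: [-0.6, -3.9, 4.9]
finger_gap: 27.2
grip_force: 20.2
```

Emit:
step_arm --rows '[[[0.4, 0, 0], 0], [[0.8, 0, 0], 0], [[1.2, 0, 0], 0], [[1.2, 0, 0], 0]]'

```text
time: 8.95
tool_pos: [497.3, -81.3, 41.5]
tcp_rot: [180.0, 0.0, 79.0]
ft_force: [-0.9, -3.9, 4.7]
finger_gap: 27.4
grip_force: 20.2
```

Emit:
step_arm --rows '[[[0.4, 0, 0], 0], [[0.8, 0, 0], 0], [[1.2, 0, 0], 0], [[1.2, 0, 0], 0]]'

```text
time: 9.35
tool_pos: [497.5, -80.1, 41.5]
tcp_rot: [180.0, 0.0, 79.0]
ft_force: [-0.7, -4.2, 5.2]
finger_gap: 27.4
grip_force: 20.2
```

Emit:
step_arm --rows '[[[0.4, 0, 0], 0], [[0.8, 0, 0], 0], [[1.2, 0, 0], 0], [[1.2, 0, 0], 0]]'

```text
time: 9.75
tool_pos: [497.8, -78.9, 41.5]
tcp_rot: [180.0, 0.0, 79.0]
ft_force: [-0.7, -3.2, 4.0]
finger_gap: 27.5
grip_force: 20.2
```

Emit:
step_arm --rows '[[[0.4, 0, 0], 0], [[0.8, 0, 0], 0], [[1.2, 0, 0], 0], [[1.2, 0, 0], 0]]'

```text
time: 10.15
tool_pos: [498.0, -77.7, 41.5]
tcp_rot: [180.0, 0.0, 79.0]
ft_force: [-1.3, -4.5, 5.5]
finger_gap: 27.4
grip_force: 20.2
```

Run:
```python
from h import *
s=r.sense(); print(s["ft_force"],s["wrist_torque"],s["tool_pos"])
im=snapshot("wrist"); cv2.imwrite("pics/w4.png",im)
sd=snapshot("side");cv2.imwrite("pics/s4.png",sd)
a=im[40:260,150:640]; b=cv2.resize(sd[150:270,220:416],(490,300),interpolation=cv2.INTER_CUBIC)
cv2.imwrite("pics/w4c.png",np.vstack([a,b]))
```

```text
[-1.30717354 -4.53915109  5.46187186] [-0.59433675  0.32089637 -0.23699124] [498.01003988 -77.72468255  41.50350138]
```

View pics/w4c.png

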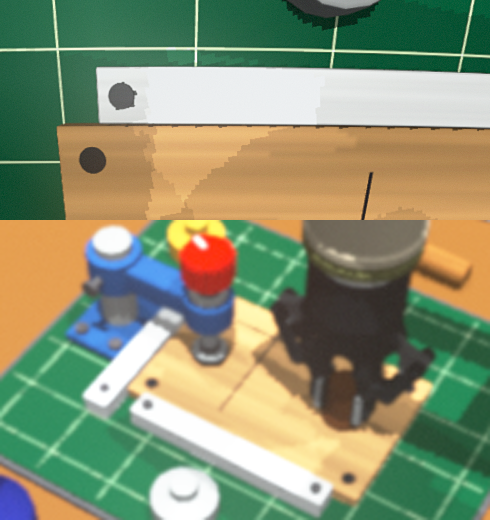

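The short stop is nearly reached: the gap between bar and pattern is a thin line in the wrist view. I'll keep feeling for it.

Emit:
step_arm --rows '[[[0.3, 0, 0], 0], [[0.6, 0, 0], 0], [[0.9, 0, 0], 0], [[0.9, 0, 0], 0]]'

```text
time: 10.65
tool_pos: [498.2, -76.9, 41.5]
tcp_rot: [180.0, 0.0, 79.0]
ft_force: [-1.3, -4.6, 4.7]
finger_gap: 27.5
grip_force: 20.2
```

Emit:
step_arm --rows '[[[0.3, 0, 0], 0], [[0.6, 0, 0], 0], [[0.6, 0, 0], 0]]'

```text
time: 10.95
tool_pos: [498.3, -76.4, 41.5]
tcp_rot: [180.0, 0.0, 79.0]
ft_force: [-0.9, -4.9, 4.0]
finger_gap: 27.1
grip_force: 20.2
```

Emit:
step_arm --rows '[[[0.3, 0, 0], 0], [[0.6, 0, 0], 0], [[0.9, 0, 0], 0], [[0.9, 0, 0], 0]]'

```text
time: 11.35
tool_pos: [498.2, -76.1, 41.5]
tcp_rot: [180.0, 0.1, 79.0]
ft_force: [-1.9, -8.4, 5.4]
finger_gap: 27.6
grip_force: 20.3
```

Emit:
step_arm --rows '[[[0.3, 0, 0], 0], [[0.6, 0, 0], 0], [[0.6, 0, 0], 0]]'

```text
time: 11.65
tool_pos: [498.2, -76.0, 41.5]
tcp_rot: [180.0, 0.1, 79.0]
ft_force: [-3.1, -10.9, 5.0]
finger_gap: 27.3
grip_force: 20.2
```

Short stop contact felt. Next I'll press lightly towards the long stop.

Emit:
step_arm --rows '[[[0, 0.4, 0], 0], [[0, 0.8, 0], 0], [[0, 0.8, 0], 0]]'

```text
time: 11.95
tool_pos: [498.3, -76.1, 41.5]
tcp_rot: [-179.9, 0.1, 79.0]
ft_force: [-7.7, -10.0, 9.0]
finger_gap: 27.3
grip_force: 20.7
```

Emit:
step_arm --rows '[[[0, 0.3, 0], 0], [[0, 0.6, 0], 0], [[0, 0.6, 0], 0]]'

```text
time: 12.25
tool_pos: [498.3, -76.0, 41.5]
tcp_rot: [-179.8, 0.1, 79.0]
ft_force: [-11.8, -8.5, 13.3]
finger_gap: 27.2
grip_force: 21.2
```

Both stops are pressed with about 10 N each. I'll ease off, check squareness and release.

Emit:
step_arm --rows '[[[-0.5, -0.5, 0], 0], [[-1, -1, 0], 0], [[-1, -1, 0], 0]]'

```text
time: 12.55
tool_pos: [498.3, -76.1, 41.5]
tcp_rot: [-180.0, 0.0, 79.0]
ft_force: [-3.9, -5.7, 6.5]
finger_gap: 27.2
grip_force: 20.5
```

Emit:
step_arm --rows '[[[0, 0, 0], 0], [[0, 0, 0], 0], [[0, 0, 0], 0], [[0, 0, 0], 0], [[0, 0, 0], 0], [[0, 0, 0], 0]]' --fingers 1

```text
time: 13.15
tool_pos: [498.5, -75.7, 41.2]
tcp_rot: [-180.0, -0.0, 79.0]
ft_force: [0.2, -0.3, -0.6]
finger_gap: 85.7
grip_force: 0.0
```

Emit:
step_arm --rows '[[[0, 0, -20], 0], [[0, 0, -50], 0], [[0, 0, -80], 0], [[0, 0, -120], 0], [[0, 0, -160], 0], [[0, 0, -170], 0], [[0, 0, -170], 0]]'

```text
time: 13.85
tool_pos: [499.9, -76.2, 213.8]
tcp_rot: [179.7, 0.0, 79.0]
ft_force: [-0.6, -0.3, -0.2]
finger_gap: 85.9
grip_force: 0.0
```

Run:
```python
from h import *
s=r.sense(); print(s["tool_pos"],s["tcp_rot"],s["joint_pos"].round(1))
im=snapshot("wrist"); cv2.imwrite("pics/w5.png",im); c=get_calibration("wrist")
print(onz(c,[(320,240)],20), proj(c,[(625.8,-102.3,142)]))
cv2.imwrite("pics/w5c.png",cv2.resize(im[120:420,180:620],(800,545),interpolation=cv2.INTER_CUBIC))
```

```text
[499.93792451 -76.23320273 213.82573361] [1.79718968e+02 1.57479007e-02 7.89994199e+01] [-14.5  -6.7 102.5   0.   83.9  -3.5]
[[ 492.82586664 -100.31964124   20.        ]] [[528.89597087 267.76215934]]
```

View pics/w5.png

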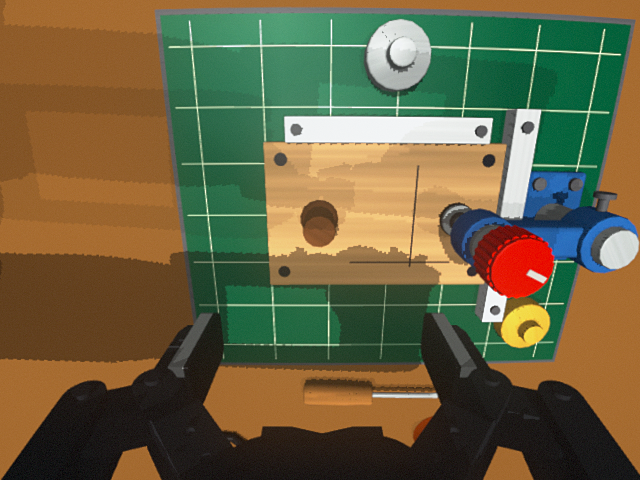

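The pattern sits flush: its top edge is on the short bar (y≈143) and its right edge on the long bar (x≈505). The knob's disc is near (517,262). I'll combine the views to locate the knob axis.

Run:
```python
from h import *
c5=get_calibration("wrist"); c0=dict(c5); c0["eye"]=np.array([599.88672692,84.98239495,371.51003317]); c0["orientation"]=np.array([-19.24917773,0.1080954,0.02188747])
ps=[]
for f,c,b in(("scene0",get_calibration("scene"),(270,250,310,300)),("side0",get_calibration("side"),(285,150,325,190)),("wrist0",c0,(310,315,390,400)),("w5",c5,(460,215,565,305))):
    h=cv2.cvtColor(cv2.imread(f"pics/{f}.png"),cv2.COLOR_BGR2HSV).astype(int)
    m=((h[...,0]<6)|(h[...,0]>174))&(h[...,1]>150)&(h[...,2]>60); z=np.zeros(m.shape,np.uint8); x0,y0,x1,y1=b; z[y0:y1,x0:x1]=m[y0:y1,x0:x1]
    k=max(cv2.findContours(z,0,1)[0],key=cv2.contourArea); (x,y),_=cv2.minEnclosingCircle(k); 
    print(f,cv2.boundingRect(k),onz(c,[(x,y)],128).round(1)); ps.append((np.array(c["eye"]),rays(c,[(x,y)])[0]))
A=np.zeros((3,3));B=np.zeros(3)
for e,d in ps:
    d=d/np.linalg.norm(d); M=np.eye(3)-np.outer(d,d); A+=M;B+=M@e
print(np.linalg.solve(A,B))
```

```text
scene0 (275, 256, 26, 27) [[ 626.1 -104.5  128. ]]
side0 (293, 157, 21, 23) [[ 625.3 -105.8  128. ]]
wrist0 (327, 331, 55, 61) [[ 625.5 -104.3  128. ]]
w5 (473, 225, 81, 73) [[ 622.8 -102.5  128. ]]
[ 624.97370948 -104.40824254  127.31030915]
```

Emit:
step_arm --rows '[[[0, 15, 0], -8.5], [[0, 30, 0], -17], [[0, 45, 0], -25.5], [[0, 60, 0], -34], [[0, 75, 0], -42.5], [[0, 90, 0], -51], [[0, 105, 0], -59.5], [[0, 115, 0], -68], [[-1, 122, 0], -76.5], [[-1, 126, 0], -85], [[-1, 126, 0], -93.5], [[-1, 126, 0], -100]]'

```text
time: 15.1
tool_pos: [620.6, -100.6, 207.7]
tcp_rot: [179.9, -0.3, 179.3]
ft_force: [0.6, -0.5, 0.4]
finger_gap: 85.5
grip_force: 0.0
```

```bash
python3 -c "
from h import *
s=r.sense();print(s['joint_pos'].round(1),s['tool_pos'],s['tcp_rot'])"
```

```text
[ -13.9   13.1   82.6    0.    84.6 -103.2] [ 620.63963892 -100.55927736  207.67562695] [179.93238872  -0.27893171 179.3392233 ]
```

Emit:
step_arm --rows '[[[0, 0, 0], -8], [[0, 0, 0], -16], [[0, 0, 0], -24], [[0, 0, 0], -32], [[0, 0, 0], -40], [[0, 0, 0], -42], [[0, 0, 0], -42], [[0, 0, 0], -42]]'

```text
time: 15.9
tool_pos: [621.0, -100.7, 209.1]
tcp_rot: [179.9, -0.1, -139.1]
ft_force: [-0.0, -0.4, -0.5]
finger_gap: 85.5
grip_force: 0.0
```

```bash
python3 -c "
from h import *
s=r.sense();print(s['joint_pos'].round(1),s['tool_pos'],s['tcp_rot'])
M=R.from_euler('xyz',s['tcp_rot'],degrees=True).as_matrix()
print(M.T@(np.array([625,-104.4,124])-s['tool_pos']))"
```

```text
[ -13.9   13.    82.5    0.    84.6 -144.8] [ 621.04419953 -100.66424148  209.12063749] [ 1.79852206e+02 -1.03219839e-01 -1.39084661e+02]
[-0.69594869 -5.63340237 85.10527368]
```

Emit:
step_arm --rows '[[[-0.5, -5.5, 15], 0], [[-0.5, -5.5, 35], 0], [[-0.5, -5.5, 55], 0], [[-0.5, -5.5, 70], 0], [[-0.5, -5.5, 80], 0], [[-0.5, -5.5, 85], 0], [[-0.5, -5.5, 85], 0], [[-0.5, -5.5, 85], 0]]'

```text
time: 16.7
tool_pos: [626.5, -104.8, 127.1]
tcp_rot: [-179.9, 0.0, -139.0]
ft_force: [-0.3, -0.0, 0.2]
finger_gap: 85.2
grip_force: 0.0
```

Emit:
step_arm --rows '[[[0, 0, 0], 0], [[0, 0, 0], 0], [[0, 0, 0], 0], [[0, 0, 0], 0], [[0, 0, 0], 0], [[0, 0, 0], 0], [[0, 0, 0], 0]]' --fingers 0 --squeeze 40

```text
time: 17.4
tool_pos: [626.1, -104.5, 127.1]
tcp_rot: [-180.0, 0.0, -139.0]
ft_force: [-2.7, 2.5, 5.7]
finger_gap: 40.7
grip_force: 40.0
```

```bash
cat > s.py <<'E'
from h import *
s=r.sense();print(s['joint_pos'].round(1),s['tool_pos'].round(1),s['tcp_rot'].round(1),s['ft_force'].round(1),s['wrist_torque'].round(3),s['finger_gap'].round(1),s['grip_force'])
M=R.from_euler('xyz',s['tcp_rot'],degrees=True).as_matrix()
print("tool F",(M.T@s['ft_force']).round(1))
E
python3 s.py
```

```text
Traceback (most recent call last):
  File "s.py", line 2, in <module>
    s=r.sense();print(s['joint_pos'].round(1),s['tool_pos'].round(1),s['tcp_rot'].round(1),s['ft_force'].round(1),s['wrist_torque'].round(3),s['finger_gap'].round(1),s['grip_force'])
                                                                                                                                             ^^^^^^^^^^^^^^^^^^^^^
AttributeError: 'float' object has no attribute 'round'
```

```bash
cat > s.py <<'E'
from h import *
s=r.sense(); M=R.from_euler('xyz',s['tcp_rot'],degrees=True).as_matrix()
print("j6",s['joint_pos'][5].round(2),"yaw",s['tcp_rot'][2].round(2),"Tz",s['wrist_torque'][2].round(3),"T",s['wrist_torque'].round(2),"toolF",(M.T@s['ft_force']).round(1),s['tool_pos'].round(1),"gap",round(s['finger_gap'],1),s['time'],"e6",s['joint_efforts'][5].round(3))
E
python3 s.py
```

```text
j6 -145.12 yaw -138.99 Tz 0.007 T [0.38 0.5  0.01] toolF [ 0.4  3.6 -5.7] [ 626.1 -104.5  127.1] gap 40.7 17.4 e6 -0.009
```

Emit:
step_arm --rows '[[[0, 0, 0], 5], [[0, 0, 0], 10], [[0, 0, 0], 15], [[0, 0, 0], 20], [[0, 0, 0], 25], [[0, 0, 0], 30], [[0, 0, 0], 34], [[0, 0, 0], 34]]'

```text
time: 18.2
tool_pos: [626.2, -104.9, 127.1]
tcp_rot: [-180.0, 0.0, -173.2]
ft_force: [-1.9, 0.1, 5.8]
finger_gap: 40.4
grip_force: 40.0
```

```bash
python3 s.py
```

```text
j6 -110.98 yaw -173.15 Tz -0.108 T [-0.02  0.41 -0.11] toolF [ 1.8  0.3 -5.8] [ 626.2 -104.9  127.1] gap 40.4 18.2 e6 1.104
```

Emit:
step_arm --rows '[[[0, 0, 0], 4], [[0, 0, 0], 8], [[0, 0, 0], 12], [[0, 0, 0], 12]]'

```text
time: 18.6
tool_pos: [626.2, -105.0, 127.2]
tcp_rot: [-180.0, 0.0, 174.9]
ft_force: [-2.4, 0.2, 4.6]
finger_gap: 40.9
grip_force: 40.0
```

```bash
python3 s.py
```

```text
j6 -98.98 yaw 174.85 Tz -0.074 T [-0.03  0.48 -0.07] toolF [ 2.4  0.  -4.6] [ 626.2 -105.   127.2] gap 40.9 18.6 e6 1.076
```

Emit:
step_arm --rows '[[[0, 0, 0], 4], [[0, 0, 0], 8], [[0, 0, 0], 12], [[0, 0, 0], 12]]'

```text
time: 19.0
tool_pos: [626.1, -105.2, 127.1]
tcp_rot: [-180.0, 0.0, 162.8]
ft_force: [-3.0, -1.0, 4.5]
finger_gap: 40.7
grip_force: 40.1
```

```bash
python3 s.py
```

```text
j6 -86.98 yaw 162.85 Tz -0.023 T [-0.2   0.5  -0.02] toolF [ 2.5 -1.8 -4.5] [ 626.1 -105.2  127.1] gap 40.7 19.0 e6 1.078
```

Emit:
step_arm --rows '[[[0, 0, 0], 4], [[0, 0, 0], 8], [[0, 0, 0], 12], [[0, 0, 0], 12]]'

```text
time: 19.4
tool_pos: [626.0, -105.3, 127.2]
tcp_rot: [-180.0, 0.1, 150.8]
ft_force: [-3.4, -1.6, 5.8]
finger_gap: 40.7
grip_force: 40.1
```

```bash
python3 s.py
```

```text
j6 -74.98 yaw 150.85 Tz -0.108 T [-0.29  0.58 -0.11] toolF [ 2.2 -3.  -5.8] [ 626.  -105.3  127.2] gap 40.7 19.4 e6 1.086
```

Emit:
step_arm --rows '[[[0, 0, 0], 4], [[0, 0, 0], 8], [[0, 0, 0], 12], [[0, 0, 0], 12]]'

```text
time: 19.8
tool_pos: [625.9, -105.4, 127.1]
tcp_rot: [-179.9, 0.1, 138.9]
ft_force: [-3.9, -2.6, 6.0]
finger_gap: 40.5
grip_force: 40.1
```

```bash
python3 s.py
```

```text
j6 -63.01 yaw 138.88 Tz 0.374 T [-0.36  0.73  0.37] toolF [ 1.3 -4.6 -6. ] [ 625.9 -105.4  127.1] gap 40.5 19.8 e6 1.591
```

The torque jumped, so the knob bit about 10° ago. I'll firm the grip and make about 80° more.

Emit:
step_arm --rows '[[[0, 0, 0], 0], [[0, 0, 0], 0], [[0, 0, 0], 5], [[0, 0, 0], 10], [[0, 0, 0], 15], [[0, 0, 0], 20], [[0, 0, 0], 25], [[0, 0, 0], 30], [[0, 0, 0], 35], [[0, 0, 0], 40], [[0, 0, 0], 40]]' --squeeze 80

```text
time: 20.9
tool_pos: [625.4, -105.5, 126.8]
tcp_rot: [-179.9, 0.1, 98.8]
ft_force: [-4.9, -2.3, 5.0]
finger_gap: 39.9
grip_force: 79.8
```

```bash
python3 s.py
```

```text
j6 -22.98 yaw 98.85 Tz 0.446 T [-0.41  1.    0.45] toolF [-1.5 -5.2 -5. ] [ 625.4 -105.5  126.8] gap 39.9 20.9 e6 1.945
```

Emit:
step_arm --rows '[[[0, 0, 0], 5], [[0, 0, 0], 10], [[0, 0, 0], 15], [[0, 0, 0], 20], [[0, 0, 0], 25], [[0, 0, 0], 30], [[0, 0, 0], 35], [[0, 0, 0], 40], [[0, 0, 0], 40]]'

```text
time: 21.8
tool_pos: [625.0, -105.2, 126.2]
tcp_rot: [-179.9, 0.1, 58.9]
ft_force: [-5.9, -2.3, 2.5]
finger_gap: 39.9
grip_force: 80.1
```

```bash
python3 s.py
```

```text
j6 17.01 yaw 58.86 Tz 0.615 T [-0.19  1.08  0.62] toolF [-5.1 -3.8 -2.5] [ 625.  -105.2  126.2] gap 39.9 21.8 e6 2.055
```

Emit:
step_arm --rows '[[[0, 0, 0], 0], [[0, 0, 0], 0], [[0, 0, 0], 0], [[0, 0, 0], 0], [[0, 0, 0], 0], [[0, 0, 0], 0], [[0, 0, 0], 0]]' --fingers 1

```text
time: 22.5
tool_pos: [626.0, -104.7, 126.3]
tcp_rot: [180.0, -0.0, 59.0]
ft_force: [-0.7, 0.1, 0.7]
finger_gap: 85.6
grip_force: 0.0
```

Emit:
step_arm --rows '[[[0, 0, -15], 0], [[0, 0, -40], 0], [[0, 0, -70], 0], [[-20, -30, -90], 0], [[-20, -65, -100], 0], [[-20, -100, -100], 0], [[-20, -125, -100], 0], [[-20, -125, -100], 0], [[-20, -125, -100], 0]]'

```text
time: 23.4
tool_pos: [508.9, -57.5, 227.8]
tcp_rot: [179.9, -0.0, 59.0]
ft_force: [0.8, 0.1, 0.4]
finger_gap: 85.6
grip_force: 0.0
```

```bash
python3 s.py
python3 - <<'E'
from h import *
cv2.imwrite("pics/w6.png",snapshot("wrist")); sd=snapshot("side"); cv2.imwrite("pics/s6.png",sd)
E
```

```text
j6 18.8 yaw 59.03 Tz 0.038 T [-0.02  0.02  0.04] toolF [ 0.5  0.6 -0.4] [508.9 -57.5 227.8] gap 85.6 23.4 e6 0.044
```

View pics/w6.png

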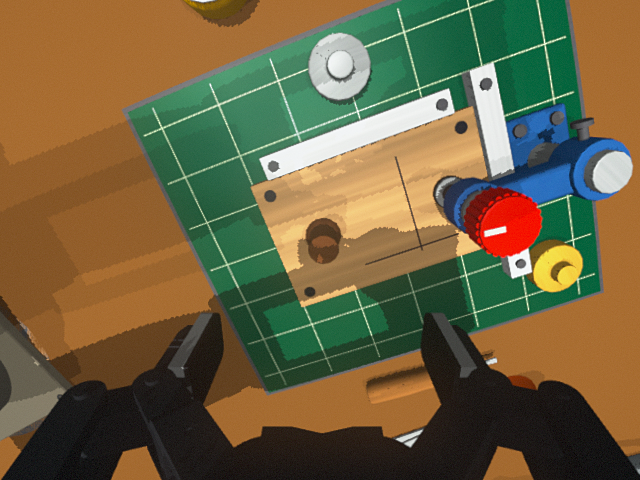

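The knob's white mark near (495,231) now points the opposite way, which matches the commanded turn. The pattern is flush along both bars, the bystanders are unmoved, and the gripper is clear.

```bash
python3 -c "
from h import *
print(r.hand_in())"
```

```text
the job is handed in; nothing more can be done
None
```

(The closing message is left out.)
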